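# Take the left-hand flashback arrestor off the fuel-gas outlet

### The job

The flashback arrestor on the bench's fuel-gas outlet is due for its test: shut that outlet's valve, then unscrew the arrestor and stand it upright in the white tray. It is the fitting with the notched hexagon, so its thread is left-handed and it comes loose clockwise: feel that it gives, never force it tight or wrench it off its thread, and leave the valve of the compressed-air outlet beside it open.

Things in the scene. Friction and masses are not known exactly. Their poses are not given: they have to be found in the camera images.
- fuel_arrestor: flashback arrestor, loose, 0.34 kg, 106 mm tall, screwed upright on the fuel-gas outlet. Origin: centre of its flat underside; z up its axis. Upwards: brass hexagon 46 mm across flats, 30 mm high, a groove round its corners at half height (notches: left-hand thread); round aluminium barrel 41 mm across, from 36 to 86 mm; shoulder to 92 mm; hose stub 28 mm across to 98, 18 mm to 106 mm
- fuel_barrel (a point): on the arrestor's axis, 68 mm above its underside: the place to grip the barrel, from above. Once off its thread the arrestor must rise 45 mm to clear the spout; it stands by itself on its hexagon, upright
- fuel_seat (a point): on the fuel-gas outlet, the flat seat on the spout's axis where the arrestor's underside rests when home, as at the start. Thread: 16 mm lead, left-hand. Clockwise from above it rises and comes free between 1/2 and 3/4 turn; anticlockwise it jams within 0.15 rad. A sprung pin lifts it with 20 N (11 N after 6 mm, then none), so it turns stiffly at first (about 0.2 Nm), easily later, and stays where left
- fuel_outlet: fuel-gas outlet, fixed: a steel and brass pipe run on two flat steel bars. Origin on the bars' top, 6 mm over the bench; x along the pipe away from the spout, z up. Spout axis at x = -80 mm, y = 0, seat at 56 mm height; valve stem at x = +20 mm; pipe and rear elbow (x = +85 mm) at most 48 mm high
- air_outlet: compressed-air outlet, fixed: the same pipe run with the same frame, 190 mm beside the other (either may be the left one). On its spout a slim fixed filter: plain hexagon 38 mm across flats without notches, barrel 31 mm across, top 186 mm above the origin
- fuel_lever (a joint): lever of the fuel-gas valve, rad: 0 to 0.12 at the start = open, lying along the pipe and pointing away from the spout (+x of fuel_outlet); grows clockwise seen from above to its stop at 1.57 = shut, crosswise (-y of fuel_outlet). It takes 0.22 Nm and stays where left. 92 mm long from the stem, with a black grip 60 mm long, 18 mm wide, 10 mm high
- fuel_lever_grip (a point): middle of the black grip of the fuel-gas lever: 62 mm from the stem, at mid-height of the grip, 82 mm above the outlet's origin (88 mm over the bench)
- air_lever (a joint): lever of the compressed-air valve, built like fuel_lever; 0 to 0.12 at the start = open, along its pipe, pointing away from its spout
- tray: shallow white tray, loose, 0.3 kg, 112 mm (its x) by 162 mm (its y), 23 mm high, walls 4 mm, floor 2 mm. Origin: centre of its underside
There are look-alikes about, which are no part of the job. Leave any purple look-alike of the fuel_arrestor alone.

How it is judged:
By the outcome, as a careful person would: the job done as asked, in the order asked, and still so for the second after the job is handed in, with the robot touching nothing.
It also fails if it takes over 70 s, if anything falls off the work surface, if the arm or the gripper's body presses on something with over 40 N, if the wrist force passes 120 N, or if a joint passes its speed limit or range.

### The arm

A 7-joint arm with a two-finger parallel gripper is mounted at the origin on a cart in front of the work surface, level with it; the furniture and walls round the work are solid. World frame = base frame: x ahead of the robot, y to its left, z up, the work surface at z = 0. Lengths are in mm, angles in rad, forces in N, time in s.
With the tool pointing down it reaches from about 400 to 875 mm from the base axis. Payload 4.4 kg.
Tool frame: the origin (TCP) lies midway between the tips of the shut fingers; the grasp point (between the pads) lies 19 mm behind it (ctrl.pinch_z is the distance from the TCP to the grasp point, in mm); z points along the fingers, y is the line along which they close (so a half turn about z gives the same grasp; the last joint's range is limited). The gripper opens to 85 mm and grips with 20 to 120 N. Pads are 22 mm wide; open, the fingers measure 114 mm over their backs; the gripper's body (76 mm by 85 mm) begins 54 mm behind the grasp point. The pads swing forward as they close: fully open they stand 13 mm farther back than shut.
Start: joints at [1.256, 0.628, 0.038, 1.517, -0.027, 0.996, -0.02], TCP at [160.084, -629.993, 231.313] pointing down, gripper open.
Joint ranges: [-3.06, 3.06], [-0.37, 2.12], [-1.25, 1.32], [0.18, 2.47], [-1.1, 4.24], [0.23, 1.98], [-2.94, 2.94]. Speed limits (rad/s): [2.57, 2.57, 3.14, 3.14, 3.14, 3.14, 3.14].

### API

Orientations are given as [roll, pitch, yaw] about the fixed x, y, z axes, in that order (R = Rz(yaw) Ry(pitch) Rx(roll)).
In Python, from cell import read_state, cams, order, ctrl gives the robot as it stands.
- The arm moves only by the tool move_arm, never from a script. Its argument "targets" is text: rows parted by semicolons, each of 7 numbers parted by spaces: the gripper's target within -1 to 1 (fully open at 1, half-way at 0, shut at -1), then the shift along the tool's x, y, z in cm, then the turn, a rotation vector about the tool's x, y, z in degrees. A call has 1 to 5 rows; each row shifts and turns the commanded pose from where the row before left it, along the tool's axes as they then stand; what a row does not reach is not made up. A row lasts 1/12 s, in which the tool goes at most 41.7 mm and 7.16 degrees, less where a joint would pass 70% of its speed; a pose out of reach is approached as far as the arm can. A call with a gripper value outside its range is refused whole. The fingers move at their own pace and stop on an object; the grip force is fixed at half the most. Time passes only in rows, so rows that do not move let the fingers close. It gives the time, the measured TCP pose, the force, the opening and the grip force at its end, in the units of the state.
- read_state(): the state, without advancing time (a new reading comes with each control period).
- cams.get_image(name): name is "side" or "top"; returns a dict with "color" (420x560x3 uint8, red, green, blue), "fovy" (degrees; the focal length in pixels is half the picture's height over the tangent of half this angle, whatever the lens; pixels are square), "cx", "cy" (the principal point, pixels), "k1" (the pictures are not rectified: a ray, as slopes to the right and down, at radius r is drawn at 1 + k1 r^2 times it, then the intrinsics apply), "rvec" (rotation vector, rad) and "tvec" (3), from world to camera coordinates, as OpenCV has them. Camera axes: x right, y down, z forward; pixel columns grow to the right and rows downward; lengths in mm; the calibration is good to about 2 mm. A picture is of the moment at which its call begins. There is no depth.
- order.finish_job(): hands the job in; it is judged then, once.
The state is a dict: "clock": time; "qpos": joint angles; "qd": joint speeds; "tau": joint torques, N m; "eef_pos": TCP position; "tool_rot": TCP orientation; "force": force on the tool from outside, world axes, zero at the start; "torque": the same for the moment, N m; "width": finger opening in mm; "gripper_force": force on a finger pad.
Only numpy, scipy, OpenCV 4.12 (cv2) and the standard library are available. Lean on these libraries where they do the work, as an engineer would, in place of code of your own. Each camera call takes 0.05 s, during which the arm holds its last target. There are 200 camera calls.

## Working session

There is one attempt and no reset: what is moved stays moved. The work goes in short steps, Python scripts to look and compute and a tool call to move; the robot and the scene stay as the last step left them, time stands still between calls to the robot, and variables do not carry over. Pictures are saved under pics/ and viewed, at most 10 in all, crops included, and the job is handed in when it is done.

Besides the shell and the picture viewer there is one more tool, called after ">>>" as name(argument=value, ...) on one line, values as JSON. move_arm: Moves the arm, as the interface text tells. Its arguments: {"type":"object","properties":{"targets":{"type":"string"}},"required":["targets"]}

```bash
ls; mkdir -p pics
python3 - <<'E'
from cell import read_state,cams
import cv2,pickle
print(read_state())
for n in("side","top"):
    d=cams.get_image(n); pickle.dump(d,open(f"{n}.pkl","wb")); cv2.imwrite(f"pics/{n}0.png",d["color"][:,:,::-1])
    print(n,{k:v for k,v in d.items() if k!="color"})
E
```

```text
pics
{'clock': 0.0, 'qpos': array([ 1.25618042,  0.62937278,  0.03844609,  1.51834967, -0.02697885,
        0.99628902, -0.0199663 ]), 'qd': array([-0.00073785,  0.00126672, -0.00067059,  0.0006134 , -0.00162251,
        0.00032253, -0.00173615]), 'tau': array([ 4.69929109e-04, -5.63398576e+01,  1.22669064e+00, -1.93443096e+01,
        1.11349707e-02,  1.07068048e-02,  1.25621216e-05]), 'eef_pos': array([ 159.93540564, -629.38235649,  230.37775064]), 'tool_rot': array([-3.13969255e+00,  4.61771121e-05,  2.48858228e-01]), 'force': array([-0.88626331, -0.05442205,  0.19091828]), 'torque': array([ 0.03373806, -0.04883537,  0.04747409]), 'gripper_force': 0.0, 'width': 84.95055039333849}
side {'fovy': 51.00012906731957, 'cx': 283.45104963400155, 'cy': 209.35969957797087, 'k1': -0.02283148490568358, 'rvec': array([ 0.4595687 , -2.68328113,  1.28757242]), 'tvec': array([478.39347183, 295.87621531, 683.12425969])}
top {'fovy': 47.413646682982446, 'cx': 284.06163334115814, 'cy': 208.982256661302, 'k1': -0.11535551168313281, 'rvec': array([ 2.05103668, -2.16598301,  0.23120644]), 'tvec': array([-156.48699726,  567.2673115 , 1024.63211747])}
```

View pics/side0.png

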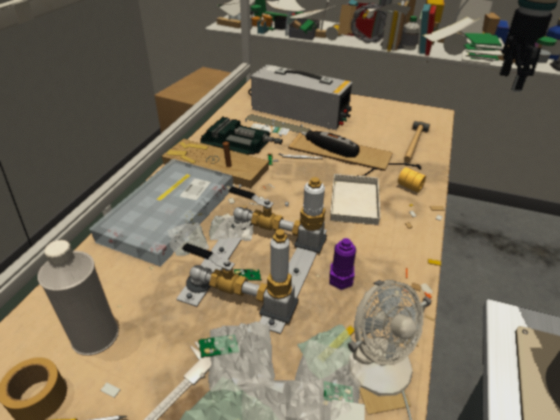

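View pics/top0.png

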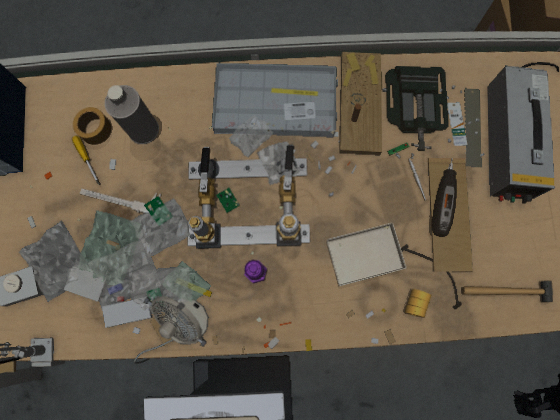

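The top view shows two outlets, with spouts at about (205,230) and (288,230). The tray is at (366,254), and the purple look-alike at (256,270) is to be left alone. I'll enlarge the two fittings to tell fuel from air.

Run:
```python
import pickle,cv2,numpy as np
s=pickle.load(open("side.pkl","rb"))["color"][165:325,170:350,::-1]
t=pickle.load(open("top.pkl","rb"))["color"][140:290,180:420,::-1]
cv2.imwrite("pics/sc.png",cv2.resize(s,None,fx=3.7,fy=3.7,interpolation=2))
cv2.imwrite("pics/tc.png",cv2.resize(t,None,fx=3.3,fy=3.3,interpolation=2))
```

```text
(no output)
```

View pics/sc.png

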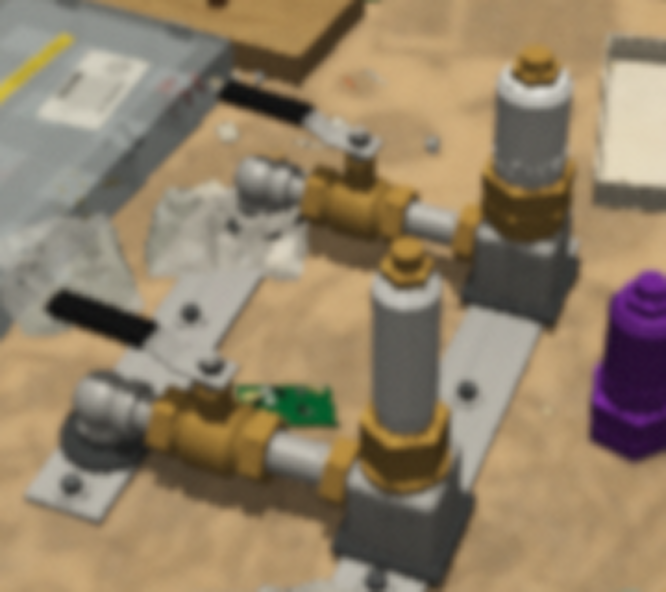

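View pics/tc.png

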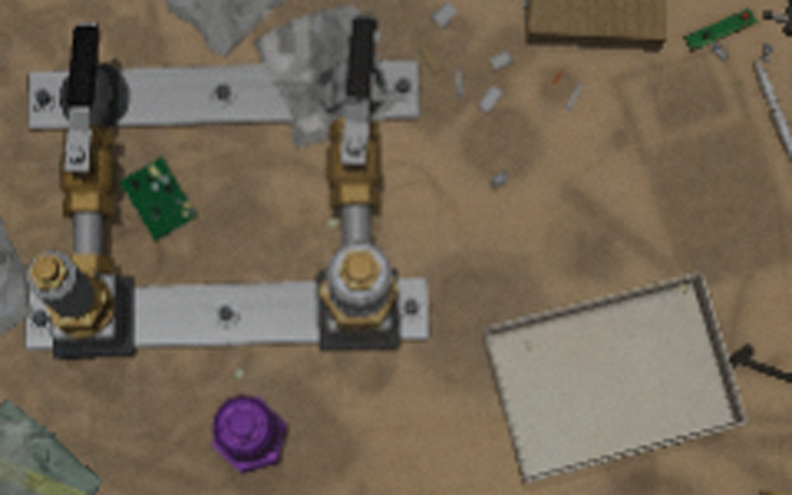

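The right-hand outlet in the top view (the far one in the side view) carries the fuel arrestor: wide barrel and a hexagon with a groove round its corners (side crop (530,200)). The other is slim, tall and has a plain hexagon (side crop (405,450)), so it is air. Next I'll turn these pixels into positions.

```bash
cat > h.py <<'E'
import pickle,cv2,numpy as np
def rays(d,px):
    px=np.atleast_2d(np.array(px,float)); f=210/np.tan(np.radians(d["fovy"]/2))
    K=np.array([[f,0,d["cx"]],[0,f,d["cy"]],[0,0,1]])
    u=cv2.undistortPoints(px[:,None],K,np.array([d["k1"],0,0,0,0]))[:,0]
    R=cv2.Rodrigues(d["rvec"])[0]; c=-R.T@d["tvec"]
    return c,np.c_[u,np.ones(len(u))]@R
def atz(d,px,z):
    c,v=rays(d,px); z=np.broadcast_to(z,len(v)); return c+v*((z-c[2])/v[:,2])[:,None]
def tri(a,pa,b,pb):
    c1,v1=rays(a,pa);c2,v2=rays(b,pb);o=[]
    for x,y in zip(v1,v2):
        s=np.linalg.lstsq(np.c_[x,-y],c2-c1,rcond=None)[0];p,q=c1+s[0]*x,c2+s[1]*y;o.append(np.r_[(p+q)/2,np.linalg.norm(p-q)])
    return np.array(o)
def load(n): return pickle.load(open(n+".pkl","rb"))
E
python3 - <<'E'
from h import *
np.set_printoptions(suppress=True,precision=1)
T,S=load("top"),load("side")
tc=lambda p:np.array(p)/3.3+[180,140]; sc=lambda p:np.array(p)/3.7+[170,165]
t=tc([[362,268],[354,150],[363,58],[47,270],[75,155],[85,65]]);s=sc([[540,55],[360,138],[268,102],[410,248],[210,365],[104,317]])
print(tri(T,t,S,s)); print(atz(T,t,[168,91,93,192,91,93]))
print(atz(S,s,[168,91,93,192,91,93]))
c=atz(T,tc([[487,333],[700,277],[745,422],[527,481]]),23);print(c,c.mean(0))
print(atz(T,tc([[42,100],[403,87],[411,308],[40,318]]),8))
print(atz(T,tc([[245,425]]),100))
E
```

```text
[[ 509.7 -196.3  163.6    0.5]
 [ 609.4 -196.8   80.8    3.9]
 [ 672.1 -206.9   83.8    0.5]
 [ 514.6   -5.3  187.4    1.3]
 [ 615.8   -5.8   79.9    2.1]
 [ 678.   -14.6   83.9    0.5]]
[[ 508.5 -196.2  168. ]
 [ 604.6 -196.9   91. ]
 [ 668.8 -206.7   93. ]
 [ 513.    -6.3  192. ]
 [ 611.7   -7.9   91. ]
 [ 674.7  -16.1   93. ]]
[[ 508.5 -190.1  168. ]
 [ 606.7 -184.9   91. ]
 [ 667.2 -195.8   93. ]
 [ 513.6   -0.6  192. ]
 [ 611.7    3.6   91. ]
 [ 673.    -6.6   93. ]]
[[ 485.  -284.2   23. ]
 [ 516.4 -439.    23. ]
 [ 411.8 -460.6   23. ]
 [ 380.2 -304.5   23. ]] [ 448.3 -372.1   23. ]
[[ 678.2   29.7    8. ]
 [ 673.1 -237.3    8. ]
 [ 508.1 -232.7    8. ]
 [ 515.2   33.2    8. ]]
[[ 422.5 -116.2  100. ]]
```

>>> move_arm(targets="-1 3.07 -1.58 0.15 0 0 0; -1 3.07 -1.58 0.15 0 0 0; -1 3.07 -1.58 0.15 0 0 0; -1 3.07 -1.58 0.15 0 0 0; -1 3.07 -1.58 0.15 0 0 0")

```text
clock: 0.52
eef_pos: [290.2, -514.2, 223.3]
tool_rot: [-3.141, 0.0, 0.248]
force: [-0.8, 0.6, -0.9]
width: 25.5
gripper_force: 0.0
```

>>> move_arm(targets="-1 3.07 -1.58 0.15 0 0 0; -1 3.07 -1.58 0.15 0 0 0; -1 3.07 -1.58 0.15 0 0 0; -1 3.07 -1.58 0.15 0 0 0; -1 3.07 -1.58 0.15 0 0 0")

```text
clock: 0.93
eef_pos: [419.6, -399.8, 216.0]
tool_rot: [-3.141, 0.0, 0.249]
force: [-0.0, -0.1, -0.3]
width: -0.0
gripper_force: 0.0
```

>>> move_arm(targets="-1 3.07 -1.58 0.15 0 0 0; -1 3.07 -1.58 0.15 0 0 0; -1 3.07 -1.58 0.15 0 0 0; -1 3.07 -1.58 0.15 0 0 0; -1 3.07 -1.58 0.15 0 0 0")

```text
clock: 1.35
eef_pos: [548.9, -285.4, 208.4]
tool_rot: [-3.141, 0.001, 0.249]
force: [0.6, -1.7, -0.2]
width: -0.3
gripper_force: 0.0
```

>>> move_arm(targets="-1 3.07 -1.58 0.15 0 0 0; -1 3.07 -1.58 0.15 0 0 0; -1 3.07 -1.58 0.15 0 0 0; -1 3.07 -1.58 0.15 0 0 0; -1 3.07 -1.58 0.15 0 0 0")

```text
clock: 1.77
eef_pos: [678.1, -171.1, 200.7]
tool_rot: [-3.141, 0.001, 0.249]
force: [0.7, -0.1, 0.1]
width: 0.1
gripper_force: 0.0
```

```bash
python3 -c "
from cell import read_state as r
s=r();print(s['qpos'].round(2),s['eef_pos'].round(1),s['tool_rot'].round(3))"
```

```text
[ 0.18  0.73  0.04  1.39 -0.04  1.02 -1.09] [ 678.1 -171.1  200.7] [-3.141e+00  1.000e-03  2.490e-01]
```

>>> move_arm(targets="-1 0 0 0 0 0 -7; -1 0 0 0 0 0 -7; -1 0 0 0 0 0 -7; -1 0 0 0 0 0 -7; -1 0 0 0 0 0 -7")

```text
clock: 2.18
eef_pos: [677.0, -172.4, 200.6]
tool_rot: [-3.141, 0.001, 0.866]
force: [-0.2, -0.6, -0.8]
width: 0.0
gripper_force: 0.0
```

>>> move_arm(targets="-1 0 0 0 0 0 -7; -1 0 0 0 0 0 -7; -1 0 0 0 0 0 -7; -1 0 0 0 0 0 -7; -1 0 0 0 0 0 -7")

```text
clock: 2.6
eef_pos: [677.0, -172.6, 200.7]
tool_rot: [-3.14, -0.0, 1.476]
force: [0.7, 0.6, 0.2]
width: 0.1
gripper_force: 0.0
```

>>> move_arm(targets="-1 0 0 0 0 0 -7; -1 0 0 0 0 0 -7; -1 0 0 0 0 0 -7; -1 0 0 0 0 0 -7; -1 0 0 0 0 0 -7")

```text
clock: 3.02
eef_pos: [677.0, -172.6, 200.7]
tool_rot: [-3.141, -0.001, 2.087]
force: [0.5, 0.6, 0.8]
width: -0.3
gripper_force: 0.0
```

>>> move_arm(targets="-1 0 0 0 0 0 -7; -1 0 0 0 0 0 -7; -1 0 0 0 0 0 -7; -1 0 0 0 0 0 -7; -1 0 0 0 0 0 -7")

```text
clock: 3.43
eef_pos: [677.0, -172.7, 200.7]
tool_rot: [-3.141, -0.001, 2.698]
force: [0.1, -0.2, 0.5]
width: -0.1
gripper_force: 0.0
```

>>> move_arm(targets="-1 0 0 0 0 0 -7; -1 0 0 0 0 0 -7; -1 0 0 0 0 0 -7; -1 0 0 0 0 0 -7; -1 0 0 0 0 0 -7")

```text
clock: 3.85
eef_pos: [677.0, -172.7, 200.7]
tool_rot: [3.141, -0.001, -2.974]
force: [-0.1, -0.3, 0.1]
width: -0.1
gripper_force: 0.0
```

Run:
```python
from cell import cams,read_state as r
from h import *
s=r();print(s['qpos'].round(2),s['eef_pos'].round(1),s['tool_rot'].round(3))
d=cams.get_image("top");e=cams.get_image("side")
pickle.dump(d,open("top1.pkl","wb"));pickle.dump(e,open("side1.pkl","wb"))
a=cv2.resize(d["color"][110:260,200:340],None,fx=3,fy=3);b=cv2.resize(e["color"][90:240,200:320],None,fx=3,fy=3)
cv2.imwrite("pics/a1.png",np.hstack([a,b])[:,:,::-1])
```

```text
[ 0.59  0.83 -0.75  1.38  0.58  1.16  1.51] [ 677.  -172.7  200.7] [ 3.141e+00 -1.000e-03 -2.974e+00]
```

View pics/a1.png

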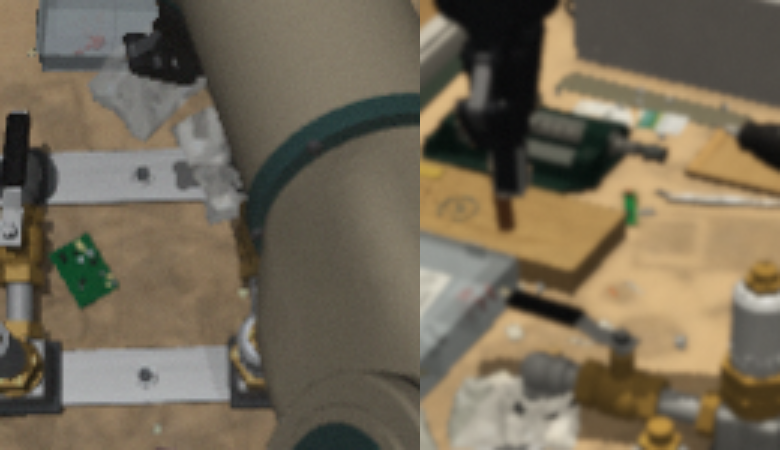

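Picture: the top view (left half) shows the arm hiding the lever. The side view (right half) shows the closed fingers at crop (508,200), above and to the far side of the lever grip (545,305), and clear of it. Descending now.

>>> move_arm(targets="-1 0 0 2.5 0 0 0; -1 0 0 2.5 0 0 0; -1 0 0 2.5 0 0 0; -1 0 0 2.5 0 0 0; -1 0 0 2.2 0 0 0")

```text
clock: 4.37
eef_pos: [676.6, -172.8, 77.4]
tool_rot: [3.142, -0.002, -2.984]
force: [0.6, 0.9, 1.5]
width: 0.2
gripper_force: 0.0
```

Run:
```python
import numpy as np
from cell import read_state
s=read_state();print(s['eef_pos'],s['force'],s['tool_rot'])
stem=np.array([609,-198.]);p=s['eef_pos'][:2].copy();w=s['tool_rot'][2]
X=np.array([np.cos(w),np.sin(w)]);Y=np.array([np.sin(w),-np.cos(w)])
for a in np.linspace(.1,1.57,16):
    t=-.026-a;q=stem+65*np.array([np.cos(t),np.sin(t)])+24*np.array([-np.sin(t),np.cos(t)])
    d=q-p;p=q;print(round(a,2),q.round(0),(d@X/10).round(2),(d@Y/10).round(2))
```

```text
[ 676.61658185 -172.78932422   77.40342647] [0.6355206  0.93498553 1.46185795] [ 3.14158084e+00 -1.52923839e-03 -2.98417703e+00]
0.1 [ 677. -182.] 0.16 -0.94
0.2 [ 678. -189.] -0.01 -0.68
0.3 [ 678. -196.] 0.05 -0.68
0.39 [ 678. -203.] 0.12 -0.67
0.49 [ 677. -209.] 0.18 -0.65
0.59 [ 676. -216.] 0.25 -0.63
0.69 [ 674. -222.] 0.31 -0.61
0.79 [ 671. -229.] 0.36 -0.57
0.88 [ 668. -235.] 0.42 -0.53
0.98 [ 664. -240.] 0.47 -0.49
1.08 [ 660. -245.] 0.51 -0.44
1.18 [ 655. -250.] 0.56 -0.39
1.28 [ 649. -254.] 0.59 -0.33
1.37 [ 644. -258.] 0.62 -0.27
1.47 [ 638. -261.] 0.64 -0.21
1.57 [ 631. -264.] 0.66 -0.15
```

>>> move_arm(targets="-1 0.15 -0.95 0 0 0 0; -1 0 -0.7 0 0 0 0; -1 0.05 -0.7 0 0 0 0; -1 0.1 -0.65 0 0 0 0; -1 0.2 -0.65 0 0 0 0")

```text
clock: 4.78
eef_pos: [679.6, -209.6, 81.2]
tool_rot: [3.142, 0.003, -2.981]
force: [-1.4, 2.3, 1.3]
width: 0.0
gripper_force: 1.6
```

>>> move_arm(targets="-1 0.25 -0.65 0 0 0 0; -1 0.3 -0.6 0 0 0 0; -1 0.35 -0.55 0 0 0 0; -1 0.4 -0.55 0 0 0 0; -1 0.5 -0.5 0 0 0 0")

```text
clock: 5.2
eef_pos: [665.4, -240.9, 79.7]
tool_rot: [-3.141, 0.001, -2.98]
force: [1.3, 3.8, -0.2]
width: -0.1
gripper_force: 1.6
```

>>> move_arm(targets="-1 0.5 -0.45 0 0 0 0; -1 0.55 -0.4 0 0 0 0; -1 0.6 -0.35 0 0 0 0; -1 0.6 -0.25 0 0 0 0; -1 0.6 -0.2 0 0 0 0")

```text
clock: 5.62
eef_pos: [639.4, -262.0, 79.4]
tool_rot: [-3.141, 0.001, -2.98]
force: [1.8, 3.1, -0.4]
width: -0.1
gripper_force: 1.7
```

>>> move_arm(targets="-1 0.65 -0.15 0 0 0 0; -1 0.3 0 0 0 0 0; -1 0.2 0 0 0 0 0; -1 0 0 0 0 0 0")

```text
clock: 5.95
eef_pos: [629.4, -265.5, 79.7]
tool_rot: [-3.14, 0.003, -2.98]
force: [4.9, 0.7, -1.8]
width: -0.1
gripper_force: 2.5
```

>>> move_arm(targets="-1 0.2 0 0 0 0 0; -1 0.2 0 0 0 0 0; -1 0 0 0 0 0 0")

```text
clock: 6.2
eef_pos: [629.1, -265.4, 80.0]
tool_rot: [-3.14, 0.01, -2.98]
force: [12.2, 1.4, -6.1]
width: 0.1
gripper_force: 6.1
```

The lever is on its stop: force rose to 12 N with no motion. Backing off, raising and looking.

>>> move_arm(targets="-1 -1.5 0 0 0 0 0; -1 -1.5 0 0 0 0 0; -1 0 0 -3 0 0 0; -1 0 0 -4 0 0 0; -1 0 0 -4 0 0 0")

```text
clock: 6.62
eef_pos: [651.9, -261.5, 188.7]
tool_rot: [3.141, -0.006, -2.98]
force: [1.2, 0.9, 0.3]
width: 0.1
gripper_force: 0.0
```

>>> move_arm(targets="1 0 0 -4 0 0 0; 1 -1 -2 0 0 0 -5; 1 0 -2 0 0 0 -5; 1 0 -2 0 0 0 -5; 1 0 0 0 0 0 -5")

```text
clock: 7.03
eef_pos: [677.1, -324.2, 228.4]
tool_rot: [-3.138, -0.006, -2.634]
force: [-1.2, -2.0, -0.7]
width: 60.2
gripper_force: 0.0
```

Run:
```python
from cell import cams,read_state as r
from h import *
s=r();print(s['qpos'].round(2),s['eef_pos'].round(1),s['tool_rot'].round(3),s['force'])
d=cams.get_image("top");e=cams.get_image("side")
pickle.dump(d,open("top2.pkl","wb"));pickle.dump(e,open("side2.pkl","wb"))
a=cv2.resize(d["color"][130:270,190:330],None,fx=3.2,fy=3.2);b=cv2.resize(e["color"][150:290,220:330],None,fx=3.2,fy=3.2)
cv2.imwrite("pics/a2.png",np.hstack([a,b])[:,:,::-1])
```

```text
[ 0.76  0.91 -0.83  1.17  0.65  1.33  2.07] [ 677.1 -324.2  228.4] [-3.138 -0.006 -2.634] [-1.23387075 -1.98408688 -0.71650947]
```

View pics/a2.png

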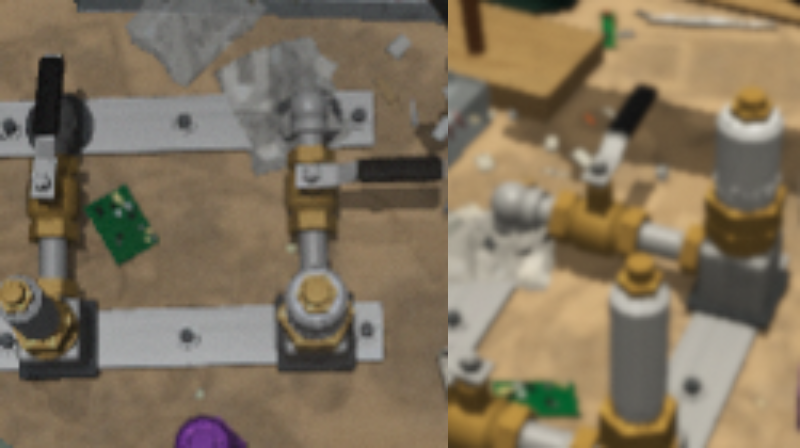

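Picture: the fuel lever now lies crosswise (top crop (312,172)→(440,168)), square to its pipe and so shut. The air lever still lies along its pipe at (45,80). The arrestor is undisturbed at (318,292). Going over it.

>>> move_arm(targets="1 1.4 3.23 0 0 0 0; 1 1.4 3.23 0 0 0 0; 1 1.4 3.23 0 0 0 0; 1 1.4 3.23 0 0 0 0; 1 1.4 3.23 0 0 0 0")

```text
clock: 7.55
eef_pos: [535.9, -209.0, 229.0]
tool_rot: [3.141, -0.003, -2.633]
force: [-0.5, 0.7, 0.7]
width: 85.2
gripper_force: 0.0
```

>>> move_arm(targets="1 1.4 3.23 0 0 0 0; 1 0 0 0 0 0 0; 1 0 0 0 0 0 0")

```text
clock: 7.8
eef_pos: [508.5, -188.0, 229.7]
tool_rot: [-3.141, -0.003, -2.63]
force: [1.5, -1.3, 0.2]
width: 85.4
gripper_force: 0.0
```

Run:
```python
from cell import cams,read_state as r
from h import *
s=r();print(s['qpos'].round(2),s['eef_pos'].round(1),s['tool_rot'].round(3),s['force'])
e=cams.get_image("side");d=cams.get_image("top")
a=cv2.resize(d["color"][150:270,220:350],None,fx=3.2,fy=3.2);b=cv2.resize(e["color"][110:230,260:370],None,fx=3.2,fy=3.2)
cv2.imwrite("pics/a3.png",np.hstack([a,b])[:,:,::-1])
```

```text
[ 0.88  0.62 -0.92  1.8   0.58  1.01  1.81] [ 508.5 -188.   229.7] [-3.141e+00 -3.000e-03 -2.630e+00] [ 1.54406404 -1.30618499  0.18877655]
```

View pics/a3.png

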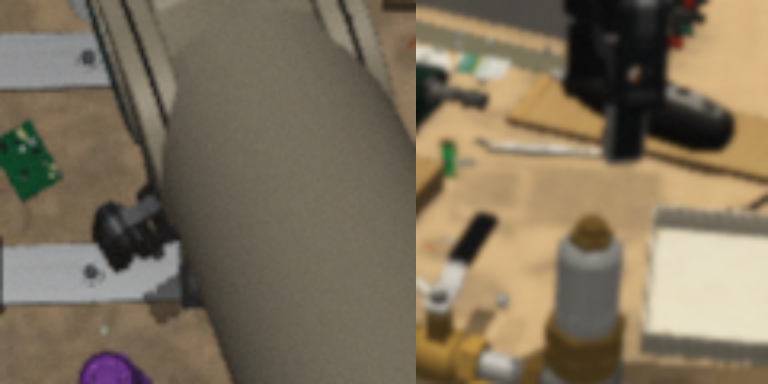

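Run:
```python
from h import *
for n,o,c in(("side",(260,110),416),("top",(220,150),0)):
    d=load(n);f=210/np.tan(np.radians(d["fovy"]/2));K=np.array([[f,0,d["cx"]],[0,f,d["cy"]],[0,0,1]])
    y=np.array([-.49,.872,0]);T=np.array([508.5,-188,243.])
    P=np.array([T,T+y*50,T-y*50,[509.5,-196.3,168],[509.5,-190,168],[509.5,-196.3,148]])
    u=cv2.projectPoints(P,d["rvec"],d["tvec"],K,np.array([d["k1"],0,0,0.]))[0][:,0]
    print(n,((u-o)*3.2+[c,0]).round(0).tolist())
```

```text
side [[602.0, 117.0], [624.0, 164.0], [582.0, 73.0], [596.0, 218.0], [593.0, 223.0], [594.0, 245.0]]
top [[210.0, 205.0], [138.0, 250.0], [282.0, 160.0], [223.0, 226.0], [213.0, 227.0], [223.0, 232.0]]
```

Picture: the side half shows the near finger tip at (622,155), where the projection puts it, and the arrestor's stub at (593,220). The positions agree, so I'll correct about 7 mm and descend.

>>> move_arm(targets="1 0.25 -0.65 0 0 0 0; 1 0 0 2.5 0 0 0; 1 0 0 2.5 0 0 0; 1 0 0 2.5 0 0 0; 1 0 0 2.5 0 0 0")

```text
clock: 8.32
eef_pos: [512.7, -197.2, 127.8]
tool_rot: [-3.141, 0.0, -2.634]
force: [0.2, 1.0, -0.6]
width: 85.3
gripper_force: 0.0
```

>>> move_arm(targets="1 0 0 1.9 0 0 0; 1 0 0 0 0 0 0; 1 0 0 0 0 0 0")

```text
clock: 8.57
eef_pos: [512.0, -196.2, 109.5]
tool_rot: [3.14, -0.001, -2.632]
force: [0.6, -0.0, 0.5]
width: 85.5
gripper_force: 0.0
```

>>> move_arm(targets="-1 0 0 0 0 0 0; -1 0 0 0 0 0 0; -1 0 0 0 0 0 0; -1 0 0 0 0 0 0; -1 0 0 0 0 0 0")

```text
clock: 8.98
eef_pos: [511.5, -193.2, 111.7]
tool_rot: [3.14, 0.001, -2.63]
force: [-4.0, 5.6, 7.1]
width: 39.6
gripper_force: 59.4
```

>>> move_arm(targets="-1 0 0 0 0 0 0; -1 0 0 0 0 0 0; -1 0 0 0 0 0 0")

```text
clock: 9.23
eef_pos: [511.5, -193.2, 111.7]
tool_rot: [3.14, 0.001, -2.63]
force: [-3.6, 5.9, 6.9]
width: 39.8
gripper_force: 59.4
```

```bash
cat > st.py <<'E'
from cell import read_state as r
import numpy as np
s=r();w=s['tool_rot'][2];R=np.array([[np.cos(w),np.sin(w)],[np.sin(w),-np.cos(w)]])
print('q',s['qpos'].round(2),'pos',s['eef_pos'].round(1),'rot',s['tool_rot'].round(3),'F',s['force'].round(1),'Ftool xy',(R@s['force'][:2]).round(1),'M',s['torque'].round(2),'w',s['width'].round(1),'g',s['gripper_force'])
E
python3 st.py
```

```text
Traceback (most recent call last):
  File "st.py", line 4, in <module>
    print('q',s['qpos'].round(2),'pos',s['eef_pos'].round(1),'rot',s['tool_rot'].round(3),'F',s['force'].round(1),'Ftool xy',(R@s['force'][:2]).round(1),'M',s['torque'].round(2),'w',s['width'].round(1),'g',s['gripper_force'])
                                                                                                                                                                                      ^^^^^^^^^^^^^^^^
AttributeError: 'float' object has no attribute 'round'
```

>>> move_arm(targets="1 0 0.28 0 0 0 0; 1 0 0 0 0 0 0; 1 0 0 0 0 0 0; 1 0 0 0 0 0 7; 1 0 0 0 0 0 7")

```text
clock: 9.65
eef_pos: [510.7, -193.9, 110.4]
tool_rot: [-3.141, 0.001, -2.882]
force: [-0.4, 0.2, 0.5]
width: 85.1
gripper_force: 0.0
```

>>> move_arm(targets="1 0 0 0 0 0 7; 1 0 0 0 0 0 7; 1 0 0 0 0 0 7; 1 0 0 0 0 0 7; 1 0 0 0 0 0 7")

```text
clock: 10.07
eef_pos: [510.8, -193.8, 110.5]
tool_rot: [-3.141, 0.001, 2.79]
force: [0.4, 1.0, 0.9]
width: 85.5
gripper_force: 0.0
```

>>> move_arm(targets="1 0 0 0 0 0 7; 1 0 0 0 0 0 7; 1 0 0 0 0 0 7; 1 0 0 0 0 0 7; 1 0 0 0 0 0 7")

```text
clock: 10.48
eef_pos: [510.8, -193.7, 110.6]
tool_rot: [3.141, 0.001, 2.18]
force: [-0.8, 1.1, 0.5]
width: 85.5
gripper_force: 0.0
```

>>> move_arm(targets="1 0 0 0 0 0 6; 1 0 0 0 0 0 0; 1 0 0 0 0 0 0")

```text
clock: 10.73
eef_pos: [510.7, -193.5, 110.5]
tool_rot: [3.142, 0.001, 2.084]
force: [-0.8, -0.6, -0.2]
width: 85.8
gripper_force: 0.0
```

>>> move_arm(targets="-1 0 0 0 0 0 0; -1 0 0 0 0 0 0; -1 0 0 0 0 0 0; -1 0 0 0 0 0 0; -1 0 0 0 0 0 0")

```text
clock: 11.15
eef_pos: [510.7, -193.2, 110.6]
tool_rot: [3.141, 0.0, 2.082]
force: [-0.5, 0.4, 3.1]
width: 39.8
gripper_force: 59.8
```

```bash
sed -i "s/s\['width'\].round(1)/s['width']/" st.py; python3 st.py
```

```text
q [ 0.55  0.67 -0.36  1.91  0.38  0.62  0.45] pos [ 510.7 -193.2  110.6] rot [3.141 0.    2.082] F [-0.5  0.4  3.1] Ftool xy [ 0.6 -0.2] M [ 0.2   0.15 -0.05] w 39.78747759892438 g 59.84485566616058
```

Centred on both axes. Opening, winding back 98° anticlockwise clear of the barrel, then regripping.

>>> move_arm(targets="1 0 0 0 0 0 0; 1 0 0 0 0 0 0; 1 0 0 0 0 0 0; 1 0 0 0 0 0 -7; 1 0 0 0 0 0 -7")

```text
clock: 11.57
eef_pos: [510.4, -193.2, 110.3]
tool_rot: [-3.141, 0.0, 2.332]
force: [-0.2, -0.5, -0.7]
width: 85.6
gripper_force: 0.0
```

>>> move_arm(targets="1 0 0 0 0 0 -7; 1 0 0 0 0 0 -7; 1 0 0 0 0 0 -7; 1 0 0 0 0 0 -7; 1 0 0 0 0 0 -7")

```text
clock: 11.98
eef_pos: [510.3, -193.4, 110.2]
tool_rot: [-3.141, -0.0, 2.943]
force: [0.7, -0.1, -0.5]
width: 85.4
gripper_force: 0.0
```

>>> move_arm(targets="1 0 0 0 0 0 -7; 1 0 0 0 0 0 -7; 1 0 0 0 0 0 -7; 1 0 0 0 0 0 -7; 1 0 0 0 0 0 -7")

```text
clock: 12.4
eef_pos: [510.3, -193.5, 110.2]
tool_rot: [-3.141, -0.0, -2.73]
force: [0.6, -0.6, -0.1]
width: 85.5
gripper_force: 0.0
```

>>> move_arm(targets="1 0 0 0 0 0 -7; 1 0 0 0 0 0 -7; 1 0 0 0 0 0 0; 1 0 0 0 0 0 0")

```text
clock: 12.73
eef_pos: [510.3, -193.4, 110.1]
tool_rot: [3.141, 0.0, -2.495]
force: [-0.2, -1.2, -0.1]
width: 85.6
gripper_force: 0.0
```

>>> move_arm(targets="-1 0 0 0 0 0 0; -1 0 0 0 0 0 0; -1 0 0 0 0 0 0; -1 0 0 0 0 0 0; -1 0 0 0 0 0 0")

```text
clock: 13.15
eef_pos: [510.5, -193.2, 110.6]
tool_rot: [-3.141, -0.0, -2.492]
force: [-1.2, 0.2, 3.0]
width: 40.0
gripper_force: 59.8
```

```bash
python3 st.py
```

```text
q [ 0.82  0.79 -0.82  1.91  0.79  0.81  1.78] pos [ 510.5 -193.2  110.6] rot [-3.141 -0.    -2.492] F [-1.2  0.2  3. ] Ftool xy [0.8 0.9] M [-0.03  0.12 -0.03] w 39.996980382057345 g 59.804030656814575
```

Now the first turn clockwise (+z of the tool), rising with the thread, and checking that it gives.

>>> move_arm(targets="-1 0 0 -0.013 0 0 3; -1 0 0 -0.018 0 0 4; -1 0 0 -0.022 0 0 5; -1 0 0 -0.022 0 0 5")

```text
clock: 13.48
eef_pos: [509.9, -193.2, 111.4]
tool_rot: [-3.141, -0.001, -2.792]
force: [-3.0, -0.1, 3.6]
width: 39.8
gripper_force: 59.7
```

```bash
python3 st.py
```

```text
q [ 0.78  0.76 -0.75  1.91  0.73  0.77  1.54] pos [ 509.9 -193.2  111.4] rot [-3.141e+00 -1.000e-03 -2.792e+00] F [-3.  -0.1  3.6] Ftool xy [2.9 1. ] M [-0.06  0.48  0.07] w 39.82192639873943 g 59.681442975997925
```

It gives at low torque and rises with the thread. Continuing.

>>> move_arm(targets="-1 0 0 -0.031 0 0 7; -1 0 0 -0.031 0 0 7; -1 0 0 -0.031 0 0 7; -1 0 0 -0.031 0 0 7; -1 0 0 -0.031 0 0 7")

```text
clock: 13.9
eef_pos: [509.3, -192.8, 112.8]
tool_rot: [-3.141, -0.002, 2.878]
force: [-3.7, 1.6, 2.7]
width: 39.8
gripper_force: 59.7
```

>>> move_arm(targets="-1 0 0 -0.031 0 0 7; -1 0 0 -0.031 0 0 7; -1 0 0 -0.031 0 0 7; -1 0 0 -0.031 0 0 7; -1 0 0 -0.031 0 0 7")

```text
clock: 14.32
eef_pos: [509.1, -192.3, 114.3]
tool_rot: [-3.14, -0.002, 2.268]
force: [-2.7, 1.4, 4.0]
width: 39.9
gripper_force: 59.7
```

```bash
python3 st.py
```

```text
q [ 0.59  0.67 -0.42  1.91  0.44  0.65  0.59] pos [ 509.1 -192.3  114.3] rot [-3.140e+00 -2.000e-03  2.268e+00] F [-2.7  1.4  4. ] Ftool xy [ 2.9 -1.2] M [0.43 0.7  0.07] w 39.871691105855035 g 59.6872079372406
```

>>> move_arm(targets="-1 0 0 -0.031 0 0 7; -1 0 0 -0.031 0 0 7; -1 0 0 -0.031 0 0 7; -1 0 0 -0.031 0 0 7; -1 0 0 -0.031 0 0 7")

```text
clock: 14.73
eef_pos: [509.5, -192.1, 115.9]
tool_rot: [-3.14, -0.001, 1.657]
force: [-1.7, 1.7, 3.8]
width: 39.7
gripper_force: 59.8
```

>>> move_arm(targets="-1 0 0 -0.031 0 0 7; -1 0 0 -0.031 0 0 7; -1 0 0 -0.031 0 0 7; -1 0 0 -0.031 0 0 7; -1 0 0 -0.031 0 0 7")

```text
clock: 15.15
eef_pos: [509.9, -192.1, 116.8]
tool_rot: [-3.14, -0.001, 1.046]
force: [-0.9, 1.7, -3.0]
width: 40.1
gripper_force: 60.5
```

```bash
python3 st.py
```

```text
q [ 0.36  0.64 -0.08  1.91  0.09  0.59 -0.3 ] pos [ 509.9 -192.1  116.8] rot [-3.140e+00 -1.000e-03  1.046e+00] F [-0.9  1.7 -3. ] Ftool xy [ 1.  -1.6] M [0.38 0.11 0.02] w 40.051739303208315 g 60.45365810394287
```

>>> move_arm(targets="-1 0 0 -0.031 0 0 7; -1 0 0 -0.031 0 0 7; -1 0 0 -0.031 0 0 7; -1 0 0 -0.031 0 0 7; -1 0 0 -0.031 0 0 7")

```text
clock: 15.57
eef_pos: [510.2, -192.0, 118.3]
tool_rot: [-3.14, 0.0, 0.435]
force: [0.5, 1.2, -2.2]
width: 40.0
gripper_force: 60.5
```

>>> move_arm(targets="-1 0 0 -0.031 0 0 7; -1 0 0 -0.031 0 0 7; -1 0 0 -0.031 0 0 7; -1 0 0 -0.031 0 0 7; -1 0 0 -0.031 0 0 7")

```text
clock: 15.98
eef_pos: [510.2, -191.9, 119.9]
tool_rot: [-3.14, 0.001, -0.175]
force: [-0.9, 0.6, -2.8]
width: 39.8
gripper_force: 60.5
```

>>> move_arm(targets="-1 0 0 -0.031 0 0 7; -1 0 0 -0.031 0 0 7; -1 0 0 -0.031 0 0 7; -1 0 0 -0.031 0 0 7; -1 0 0 -0.031 0 0 7")

```text
clock: 16.4
eef_pos: [510.3, -192.0, 121.4]
tool_rot: [-3.141, 0.002, -0.786]
force: [0.5, 0.6, -1.9]
width: 40.0
gripper_force: 60.5
```

```bash
python3 st.py
```

```text
q [ 0.03  0.68  0.44  1.92 -0.46  0.65 -1.6 ] pos [ 510.3 -192.   121.4] rot [-3.141e+00  2.000e-03 -7.860e-01] F [ 0.5  0.6 -1.9] Ftool xy [-0.1 -0.8] M [ 0.17 -0.08  0.03] w 39.97545356492384 g 60.54224967956543
```

>>> move_arm(targets="-1 0 0 -0.031 0 0 7; -1 0 0 -0.031 0 0 7; -1 0 0 -0.1 0 0 0; -1 0 0 -0.1 0 0 0; -1 0 0 0 0 0 0")

```text
clock: 16.82
eef_pos: [510.5, -192.5, 124.5]
tool_rot: [-3.141, 0.001, -1.022]
force: [0.4, 0.9, -3.1]
width: 39.8
gripper_force: 60.7
```

Free: only the 3 N weight hangs on the wrist. Lifting and going over to the tray.

>>> move_arm(targets="-1 0 0 -1 0 0 0; -1 0 0 -1.2 0 0 0; -1 0 0 -1.4 0 0 0; -1 0 0 -1.4 0 0 0; -1 0 0 -1.4 0 0 0")

```text
clock: 17.23
eef_pos: [510.0, -193.8, 189.9]
tool_rot: [3.141, -0.0, -1.025]
force: [0.7, -0.9, -2.5]
width: 40.0
gripper_force: 61.9
```

>>> move_arm(targets="-1 1.5 1.83 0 0 0 0; -1 1.5 1.83 0 0 0 0; -1 1.5 1.83 0 0 0 0; -1 1.5 1.83 0 0 0 0; -1 1.5 1.83 0 0 0 0")

```text
clock: 17.65
eef_pos: [470.2, -306.2, 189.5]
tool_rot: [-3.142, -0.001, -1.024]
force: [0.1, -0.1, -3.3]
width: 40.1
gripper_force: 62.1
```

>>> move_arm(targets="-1 1.5 1.83 0 0 0 0; -1 1.5 1.83 0 0 0 0; -1 1.5 1.85 0 0 0 0; -1 0 0 0 0 0 0; -1 0 0 0 0 0 0")

```text
clock: 18.07
eef_pos: [445.7, -374.1, 189.4]
tool_rot: [3.141, -0.001, -1.028]
force: [-0.8, 0.2, -3.5]
width: 39.9
gripper_force: 62.0
```

```bash
python3 st.py;python3 - <<'E'
from cell import cams
from h import *
e=cams.get_image("side");d=cams.get_image("top")
a=cv2.resize(d["color"][180:320,270:430],None,fx=2.5,fy=2.5);b=cv2.resize(e["color"][110:250,270:410],None,fx=2.5,fy=2.5)
cv2.imwrite("pics/a4.png",np.hstack([a,b])[:,:,::-1])
E
```

```text
q [ 0.3   0.64  0.56  1.77 -0.43  0.86 -1.54] pos [ 445.7 -374.1  189.4] rot [ 3.141e+00 -1.000e-03 -1.028e+00] F [-0.8  0.2 -3.5] Ftool xy [-0.6  0.6] M [ 0.03 -0.05 -0.02] w 39.858890277803646 g 62.03795671463013
```

View pics/a4.png

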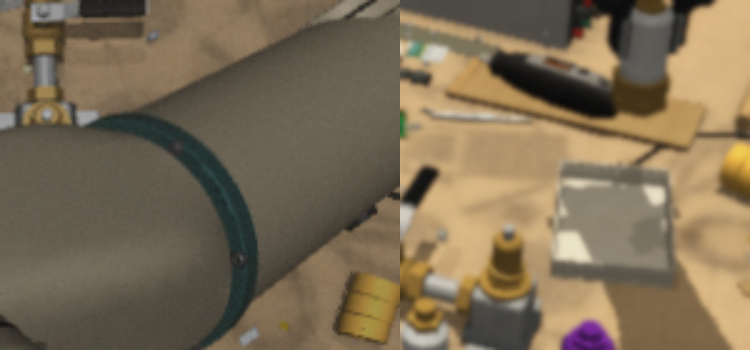

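Picture: the side half shows the arrestor held upright at (640,75), the bare spout at (508,245) and the tray below at (615,225). Lowering.

>>> move_arm(targets="-1 0 0 3 0 0 0; -1 0 0 3 0 0 0; -1 0 0 3 0 0 0; -1 0 0 2.5 0 0 0; -1 0 0 1 0 0 0")

```text
clock: 18.58
eef_pos: [446.7, -368.6, 60.4]
tool_rot: [3.141, 0.006, -1.023]
force: [-0.6, 0.7, -2.3]
width: 39.7
gripper_force: 62.1
```

>>> move_arm(targets="-1 0 0 0.5 0 0 0; -1 0 0 0.2 0 0 0; -1 0 0 0.2 0 0 0; -1 0 0 0 0 0 0; -1 0 0 0 0 0 0")

```text
clock: 19.0
eef_pos: [448.1, -372.4, 55.8]
tool_rot: [-3.141, -0.002, -1.025]
force: [0.3, -0.8, -3.1]
width: 39.9
gripper_force: 62.1
```

>>> move_arm(targets="-1 0 0 0.15 0 0 0; -1 0 0 0.15 0 0 0; -1 0 0 0.1 0 0 0; -1 0 0 0 0 0 0")

```text
clock: 19.33
eef_pos: [447.3, -371.8, 50.5]
tool_rot: [-3.142, 0.0, -1.025]
force: [-1.0, 0.7, -3.1]
width: 39.7
gripper_force: 62.1
```

>>> move_arm(targets="-1 0 0 0.1 0 0 0; -1 0 0 0 0 0 0; -1 0 0 0 0 0 0")

```text
clock: 19.58
eef_pos: [447.4, -371.9, 50.3]
tool_rot: [-3.141, -0.0, -1.025]
force: [-1.0, 2.0, 6.0]
width: 39.6
gripper_force: 62.9
```

Touched down (force +6 N). Releasing and raising.

>>> move_arm(targets="1 0 0 0 0 0 0; 1 0 0 0 0 0 0; 1 0 0 0 0 0 0; 1 0 0 0 0 0 0; 1 0 0 -0.5 0 0 0")

```text
clock: 20.0
eef_pos: [447.0, -371.4, 53.9]
tool_rot: [3.141, 0.001, -1.025]
force: [0.6, 0.4, 0.2]
width: 85.5
gripper_force: 0.0
```

>>> move_arm(targets="1 0 0 -2 0 0 0; 1 0 0 -3 0 0 0; 1 0 0 -3 0 0 0; 1 0 0 -3 0 0 0; 1 0 0 -3 0 0 0")

```text
clock: 20.42
eef_pos: [447.1, -371.8, 196.2]
tool_rot: [3.141, -0.0, -1.026]
force: [0.9, -0.9, 0.4]
width: 85.1
gripper_force: 0.0
```

>>> move_arm(targets="1 3 1 -1 0 0 0; 1 3 1 0 0 0 0; 1 3 1 0 0 0 0; 1 3 1 0 0 0 0; 1 3 1 0 0 0 0")

```text
clock: 20.83
eef_pos: [482.8, -527.2, 205.1]
tool_rot: [-3.141, -0.0, -1.025]
force: [0.5, -0.8, -0.1]
width: 85.0
gripper_force: 0.0
```

>>> move_arm(targets="1 3 0 0 0 0 0; 1 3 0 0 0 0 0; 1 0 0 0 0 0 0; 1 0 0 0 0 0 0; 1 0 0 0 0 0 0")

```text
clock: 21.25
eef_pos: [513.0, -576.6, 204.1]
tool_rot: [3.141, 0.002, -1.026]
force: [-0.2, 0.1, 0.2]
width: 85.3
gripper_force: 0.0
```

```bash
python3 st.py;python3 - <<'E'
from cell import cams
from h import *
e=cams.get_image("side");d=cams.get_image("top")
a=cv2.resize(d["color"][130:310,190:420],None,fx=1.8,fy=1.8);b=cv2.resize(e["color"][130:310,190:400],None,fx=1.8,fy=1.8)
cv2.imwrite("pics/a5.png",np.hstack([a,b])[:,:,::-1])
E
```

```text
q [ 0.58  0.91  0.54  1.13 -0.45  1.21 -1.5 ] pos [ 513.  -576.6  204.1] rot [ 3.141e+00  2.000e-03 -1.026e+00] F [-0.2  0.1  0.2] Ftool xy [-0.2  0.1] M [ 0.04  0.02 -0.  ] w 85.29735443484513 g 0.0
```

View pics/a5.png

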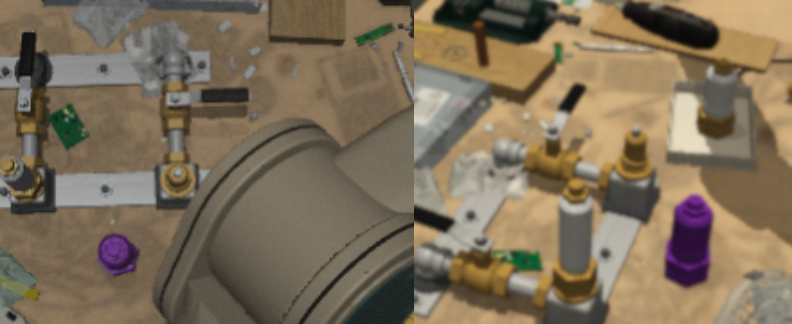

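The arrestor stands upright in the tray (side half (718,105)) and the spout is bare at (633,150). The fuel lever is crosswise (top half (230,95)), and the air lever still lies along its pipe (28,60). The robot touches nothing.

```bash
python3 -c "
from cell import order
print(order.finish_job())"
```

```text
the job is handed in; nothing more can be done
None
```

Job handed in at about 21 s: the fuel-gas valve is shut, its arrestor is unscrewed clockwise without forcing and stands upright in the white tray, and the compressed-air valve is still open.

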